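Draw the round clay saver out of the block

TASK

Clay sugar savers lie drying in a touching block on the drying stone. Without shifting the square ones, slide the round one along the stone, out of the block's open side, until it lies flat about 4 cm clear of them, then pick it up and lay it flat in the pinch bowl. Slide it with a light touch, never over 12 N, as clay dragged under a hard press scores the soft stone; leave everything else where it is.

Things in the scene. Friction and masses are not known exactly. Their poses are not given: they have to be found in the camera images.
- stone_top (a point): Centre of the top face of the beige diatomite drying stone: a flat slab 240 mm along its x by 180 mm along its y, lying on soft feet that settle differently each time, so its flat level top stands 9 to 13 mm above the bench; it does not slip. The block lies towards its +x end, its -x end (to 120 mm) is free. Other things stand clear of the work: some at x over 0.73, up to 154 mm tall, and a 211 mm caddy at y under -0.43.
- saver_round_centre (a point): Centre (half-way up) of the round clay saver: a plain flat disc of raw terracotta, 50 mm across, 14 mm thick, 40 to 70 g, loose. It lies flat on the stone in the front row of the block; square savers touch its left, right and back, its fourth side is open. A shut gripper's tips pressed on its flat top with 3 to 8 N carry it along. Neither gives: 0.1 mm of travel can change the force by 2 to 4 N.
- saver_back: Square clay saver, same clay and thickness as the round one (50 x 50 x 14 mm, 66 g), loose. Origin: centre of its underside, z up; x and y along its sides. Middle of the back row. Its own -x axis points at the round one's centre (50 mm off) and on out of the open side, the same way as the stone's -x.
- saver_left: Square clay saver, same clay and thickness as the round one (50 x 50 x 14 mm, 66 g), loose. Origin: centre of its underside, z up; x and y along its sides. Front row, beside the round one, on the +y side in saver_back's frame.
- saver_right: Square clay saver, same clay and thickness as the round one (50 x 50 x 14 mm, 66 g), loose. Origin: centre of its underside, z up; x and y along its sides. Front row, beside the round one, on the -y side in saver_back's frame.
- saver_back_left: Square clay saver, same clay and thickness as the round one (50 x 50 x 14 mm, 66 g), loose. Origin: centre of its underside, z up; x and y along its sides. Back row corner, +y side in saver_back's frame.
- saver_back_right: Square clay saver, same clay and thickness as the round one (50 x 50 x 14 mm, 66 g), loose. Origin: centre of its underside, z up; x and y along its sides. Back row corner, -y side in saver_back's frame.
- bowl_floor (a point): Middle of the inner floor of the ceramic pinch bowl, z up. The floor is flat out to 43 mm radius and 6 mm above the bench; the wall curves out to 53 mm inner radius, 58 mm outer, at the rim, 36 mm above the bench. Loose, 0.28 kg. The round saver lies flat on this floor.
There are look-alikes about, which are no part of the job. Leave any pink look-alike of the part that bears saver_round_centre alone. Of the things that look like the part that bears bowl_floor, take the one that is farthest from the robot's base at the start.

How it is judged:
By the outcome, as a careful person would: the job done as asked, in the order asked, and still so for the second after the job is handed in, with the robot touching nothing.
It also fails if it takes over 64 s, if anything falls off the work surface, if the arm or the gripper's body presses on something with over 40 N, if the wrist force passes 120 N, or if a joint passes its speed limit or range.

ROBOT

A 6-joint arm with a two-finger parallel gripper is mounted at the origin on the work surface. World frame = base frame: x ahead of the robot, y to its left, z up, the work surface at z = 0. Lengths are in m, angles in rad, forces in N, time in s.
With the tool pointing down it reaches from about 0.325 to 0.75 m from the base axis. Payload 7.6 kg.
Tool frame: the origin (TCP) lies at the very end of the fingers, on their centre line; the grasp point (between the pads) lies 19 mm behind it (tcp_to_grasp is the distance from the TCP to the grasp point, in m); z points along the fingers, y is the line along which they close (so a half turn about z gives the same grasp; the last joint's range is limited). The gripper opens to 85 mm and grips with 20 to 120 N. Pads are 22 mm wide; open, the fingers measure 114 mm over their backs; the gripper's body (76 mm by 85 mm) begins 54 mm behind the grasp point. The pads swing forward as they close: fully open they stand 13 mm farther back than shut.
Start: joints at [-1.269, 0.052, 1.401, -0, 1.689, -0.07], TCP at [0.191, -0.489, 0.231] pointing down, gripper open.
Joint ranges: [-2.9, 2.9], [-0.91, 2.17], [0.12, 2.37], [-1.06, 4.2], [0.26, 2.73], [-2.93, 2.93]. Speed limits (rad/s): [2.57, 2.57, 3.01, 3.14, 3.14, 3.14].

INTERFACE

Orientations are given as a rotation vector (axis times angle).
In Python, from station import * gives the robot as it stands. The module is installed in compiled form; this text tells all that it offers.
- The arm moves only by the shell command python3 -m inch 'ROWS' [OPENING]. ROWS is a JSON object of lists of equal length, an entry for each row: "translation": the shift along the tool's x, y, z as a fraction of full scale, a list of three; "twist": the turn, a rotation vector about the tool's x, y, z as a fraction of full scale, a list of three. In form: {"translation": [[tx, ty, tz], ...], "twist": [[wx, wy, wz], ...]}. A call has exactly 10 rows; each row shifts and turns the commanded pose from where the row before left it, along the tool's axes as they then stand; what a row does not reach is not made up. Full scale, the value 1, is 0.06 m for a shift and 0.15 rad for a turn. A row lasts 1/8 s, in which the tool goes at most 62.5 mm and 10.7 degrees, less where a joint would pass 70% of its speed; a pose out of reach is approached as far as the arm can. A call with a number of a shift or a turn outside -1 to 1 is refused whole. A call with a gripper value outside its range is refused whole. OPENING is the opening, from 0 (shut) to 1 (fully open), set as the call begins (- or left out, the last holds). The fingers move at their own pace and stop on an object; the grip force is fixed at half the most. Time passes only in rows, so rows that do not move let the fingers close, or fill a call up. It gives the time, the measured TCP pose, the force, the opening and the grip force at its end, in the units of the state.
- state(): the state, without advancing time (a new reading comes with each control period).
- read_camera(name): name is "side" or "top" or "wrist"; returns (picture, depth): 384x512x3 uint8, blue, green, red; 384x512 float32, m along the optical axis (not along the pixel's ray), 0 where there is no reading.
- camera_info(name): a dict with "K" (3x3 intrinsics, pixels), "rvec" (rotation vector, rad) and "tvec" (3), from world to camera coordinates, as OpenCV has them; the wrist camera has in their place "tool_from_camera" (4x4, takes a point from camera to tool coordinates, whose origin is the TCP and whose axes are the flange's). Camera axes: x right, y down, z forward; pixel columns grow to the right and rows downward; lengths in m; the calibration is good to about 2 mm. The wrist camera is an equidistant fisheye: a pixel r from the principal point sees the ray r / f radians off the axis. A picture is of the moment at which its call begins: read the wrist's pose just before it. camera_info takes no time and is no camera call.
- close_job(): hands the job in; it is judged then, once.
The state is a dict: "time_s": time; "joints": joint angles; "joint_vel": joint speeds; "joint_efforts": joint torques, N m; "tool_pos": TCP position; "orientation": TCP orientation; "force": force on the tool from outside, world axes, zero at the start; "ft_torque": the same for the moment, N m; "finger_gap": opening from 0.0 (shut) to 1.0 (fully open); "finger_force": force on a finger pad.
Only numpy, scipy, OpenCV 4.12 (cv2) and the standard library are available. Lean on these libraries where they do the work, as an engineer would, in place of code of your own. Each camera call takes 0.05 s, during which the arm holds its last target. There are 200 camera calls.

## Working session

There is one attempt and no reset: what is moved stays moved. The work goes in short steps, Python scripts to look and compute and a shell command to move; the robot and the scene stay as the last step left them, time stands still between calls to the robot, and variables do not carry over. Pictures are saved under pics/ and viewed, at most 10 in all, crops included, and the job is handed in when it is done.

```bash
mkdir -p pics
cat > h.py <<'E'
import numpy as np, cv2
from scipy.spatial.transform import Rotation as R
from station import *
def cloud(name):
    s=state() ; im,d=read_camera(name); ci=camera_info(name); K=np.array(ci["K"])
    v,u=np.mgrid[0:384,0:512].astype(float)
    x=(u-K[0,2])/K[0,0]; y=(v-K[1,2])/K[1,1]
    if "rvec" in ci:
        P=np.stack([x*d,y*d,d],-1); Rm=cv2.Rodrigues(np.array(ci["rvec"]))[0]
        W=(P-np.array(ci["tvec"]).reshape(3))@Rm
    else:
        th=np.hypot(x,y); k=np.where(th>1e-9,np.tan(th)/np.maximum(th,1e-9),1)
        P=np.stack([x*k*d,y*k*d,d],-1); T=np.array(ci["tool_from_camera"])
        P=P@T[:3,:3].T+T[:3,3]
        W=P@R.from_rotvec(s["orientation"]).as_matrix().T+np.array(s["tool_pos"])
    W[d<=0]=np.nan
    return im,d,W
E
python3 - <<'E'
from h import *
for n in("top","side"):
    im,d,W=cloud(n); cv2.imwrite(f"pics/{n}0.png",im); np.save(f"{n}0.npy",W)
s=state();print({k:np.round(v,3) for k,v in s.items()}); print(R.from_rotvec(s["orientation"]).as_matrix().round(3)); print(camera_info("wrist"))
E
```

```text
{'time_s': np.float64(0.1), 'joints': array([-1.269,  0.053,  1.402, -0.   ,  1.689, -0.07 ]), 'joint_vel': array([ 0.001, -0.001, -0.003,  0.001,  0.002, -0.   ]), 'joint_efforts': array([ 2.0000e-03, -3.8258e+01, -3.6099e+01, -0.0000e+00,  5.0000e-03,
       -0.0000e+00]), 'tool_pos': array([ 0.191, -0.489,  0.231]), 'orientation': array([-3.086, -0.58 ,  0.   ]), 'force': array([-0.142, -0.028,  1.098]), 'ft_torque': array([ 0.012,  0.043, -0.012]), 'finger_force': np.float64(0.0), 'finger_gap': np.float64(1.002)}
[[ 0.932  0.363 -0.   ]
 [ 0.363 -0.932  0.001]
 [ 0.    -0.001 -1.   ]]
{'K': array([[297.31863964,   0.        , 255.30705348],
       [  0.        , 297.31863964, 189.72841999],
       [  0.        ,   0.        ,   1.        ]]), 'tool_from_camera': array([[ 8.04613137e-04, -9.55727146e-01, -2.94253248e-01,
         7.38511953e-02],
       [ 9.99999559e-01,  6.26188285e-04,  7.00578975e-04,
        -9.57762397e-04],
       [-4.85304407e-04, -2.94253682e-01,  9.55727228e-01,
        -1.40063825e-01],
       [ 0.00000000e+00,  0.00000000e+00,  0.00000000e+00,
         1.00000000e+00]])}
```

View pics/top0.png

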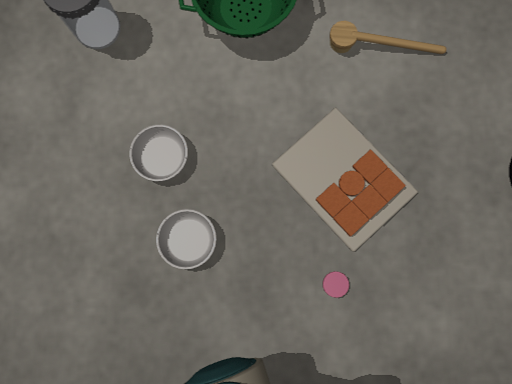

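View pics/side0.png

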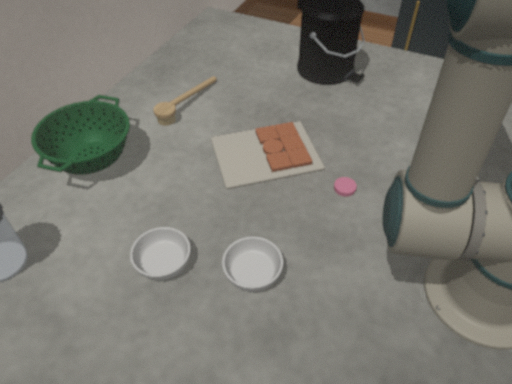

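The top view shows the stone around (345,180), with the round saver at (352,183) and the open side towards the upper left. The bowls are at (159,153) and (187,239), and the pink look-alike is at (336,285). The side view agrees.

Run:
```python
from h import *
W=np.load("top0.npy"); im=cv2.imread("pics/top0.png")
for n,(u,v) in dict(bowlA=(159,153),bowlB=(187,239),round=(352,183),pink=(336,285),stone=(320,140)).items(): print(n,W[v-3:v+4,u-3:u+4].reshape(-1,3).mean(0).round(4))
hsv=cv2.cvtColor(im,cv2.COLOR_BGR2HSV).astype(int)
z=W[...,2]; X=W[...,0]; Y=W[...,1]
reg=np.zeros(z.shape,bool); reg[95:260,265:425]=1
t=reg&((hsv[...,0]<14))&(hsv[...,1]>140)&(z>.005)
print("tile z",np.nanmedian(z[t]), "n",t.sum())
r=cv2.minAreaRect(np.c_[X[t],Y[t]].astype(np.float32));print("tiles",r,cv2.boxPoints(r))
s=reg&(z>.005); r=cv2.minAreaRect(np.c_[X[s],Y[s]].astype(np.float32));print("stone",r,cv2.boxPoints(r), np.nanmedian(z[s&~t]))
for u,v in((159,153),(187,239)):
    m=np.zeros(z.shape,bool); m[v-38:v+38,u-38:u+38]=1; m&=(z>.025)&(z<.05)
    print("rim",cv2.minEnclosingCircle(np.c_[X[m],Y[m]].astype(np.float32)))
c=im[95:265,265:425]; cv2.imwrite("pics/crop1.png",cv2.resize(c,None,fx=3.4,fy=3.4,interpolation=cv2.INTER_CUBIC))
```

```text
bowlA [0.5867 0.1994 0.0048]
bowlB [nan nan nan]
round [ 0.5117 -0.1867  0.0245]
pink [ 0.3145 -0.1479  0.0131]
stone [ 0.6047 -0.1293  0.0101]
tile z 0.024009229558899822 n 3603
tiles ((0.4934268593788147, -0.20215962827205658), (0.09813639521598816, 0.1504245102405548), 40.94004440307617) [[ 0.40707672 -0.17749748]
 [ 0.5056452  -0.2911275 ]
 [ 0.579777   -0.22682178]
 [ 0.4812085  -0.11319175]]
stone ((0.5080313086509705, -0.1525815725326538), (0.23993267118930817, 0.3100605010986328), 41.03993225097656) [[ 0.31575593 -0.11441775]
 [ 0.51933694 -0.34828156]
 [ 0.70030665 -0.19074538]
 [ 0.49672568  0.04311842]] 0.010009826853327458
rim ((0.5804246664047241, 0.19477792084217072), 0.0582609586417675)
rim ((0.4082692861557007, 0.14018875360488892), 0.05783487856388092)
```

View pics/crop1.png

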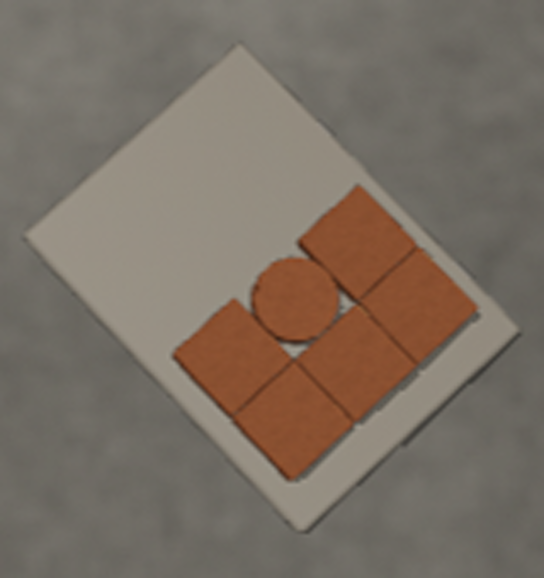

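```bash
cat >> h.py <<'E'
def go(x,y,z,yaw=None,p=None):
    s=state(); M=R.from_rotvec(s["orientation"]).as_matrix()
    cur=np.array(s["tool_pos"]); d=np.array([x,y,z])-cur
    out="shift units "+str((M.T@d/.06).round(4))
    if yaw is not None:
        # desired: x at yaw, z down
        c,n=np.cos(yaw),np.sin(yaw); D=np.array([[c,n,0],[n,-c,0],[0,0,-1]])
        out+=" twist units "+str((R.from_matrix(M.T@D).as_rotvec()/.15).round(3))+" after-twist shift "+str((D.T@d/.06).round(4))
    print(out); print("pos",cur.round(5),"t",s["time_s"],"F",np.round(s["force"],2))
E
python3 -c "
from h import *
go(.467,-.225,.12,np.radians(40.94))"
```

```text
shift units [ 5.8886 -2.4215  1.8461] twist units [-9.000e-03 -2.000e-03 -2.285e+00] after-twist shift [ 6.3609 -0.304   1.8422]
pos [ 0.19065 -0.48887  0.23053] t 0.1 F [-0.14 -0.03  1.1 ]
```

```bash
python3 -m inch '{"translation":[[0,0,0],[0,0,0],[0,0,0],[0.909,-0.043,0],[0.909,-0.043,0],[0.909,-0.043,0],[0.909,-0.043,0.4],[0.909,-0.043,0.4],[0.909,-0.043,0.5],[0.907,-0.046,0.542]],"twist":[[0,0,-0.762],[0,0,-0.762],[-0.009,-0.002,-0.761],[0,0,0],[0,0,0],[0,0,0],[0,0,0],[0,0,0],[0,0,0],[0,0,0]]}' 0
python3 -c "
from h import *
go(.467,-.225,.12,np.radians(40.94))
im,d,W=cloud('wrist'); cv2.imwrite('pics/w1.png',im); np.save('w1.npy',W)
print([np.round(state()['force'],2) for i in range(1)])
"
```

```text
time_s: 1.35
tool_pos: [0.4676, -0.2245, 0.1202]
orientation: [2.941, 1.098, 0.001]
force: [0.6, -0.4, 0.1]
finger_gap: -0.004
finger_force: 0.0
shift units [-0.0133 -0.001   0.0033] twist units [0.012 0.002 0.   ] after-twist shift [-0.0134 -0.001   0.0033]
pos [ 0.46764 -0.22452  0.1202 ] t 1.35 F [ 0.64 -0.36  0.06]
[array([-0.57,  6.56, -3.51])]
```

View pics/w1.png

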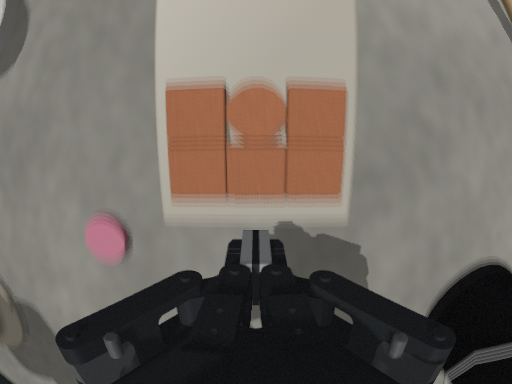

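The wrist view is blurred because the arm was still settling; the round saver is at (257,112). I'll retake it now that the arm is still.

Run:
```python
from h import *
for i in range(3): cloud('top')
im,d,W=cloud('wrist'); cv2.imwrite('pics/w2.png',im); np.save('w2.npy',W)
hsv=cv2.cvtColor(im,cv2.COLOR_BGR2HSV).astype(int); z=W[...,2];X=W[...,0];Y=W[...,1]
t=(hsv[...,0]<14)&(hsv[...,1]>140)&(z>.017)&(z<.035); t[225:]=0
r=cv2.minAreaRect(np.c_[X[t],Y[t]].astype(np.float32)); print(r,np.median(z[t]))
st=np.zeros_like(t); st[10:60,180:330]=1; print('stone z',np.nanmedian(z[st]))
# inter-tile seam lines / sides: tile side edges in the world
f=np.c_[X[t],Y[t]]; 
for a in (40,40.94,42):
    pass
best=min(np.arange(39,43,.05),key=lambda a:(lambda q:np.ptp(np.percentile(q,[.5,99.5])))(f@[-np.sin(np.radians(a)),np.cos(np.radians(a))])); print('angle',best)
crop=im[60:220,150:360]; cv2.imwrite('pics/w2c.png',cv2.resize(crop,None,fx=3.5,fy=3.5,interpolation=cv2.INTER_CUBIC))
go(.5123,-.1858,.045,np.radians(40.94))
```

```text
((0.4946110248565674, -0.20194242894649506), (0.09803308546543121, 0.14736126363277435), 40.9605712890625) 0.02147789090698772
stone z 0.00818176052304663
angle 42.949999999999775
shift units [ 1.0191 -0.0082  1.2683] twist units [0.008 0.006 0.003] after-twist shift [ 1.018  -0.0071  1.2692]
pos [ 0.46644 -0.22614  0.12115] t 1.6 F [-0.06  0.62 -0.84]
```

View pics/w2c.png

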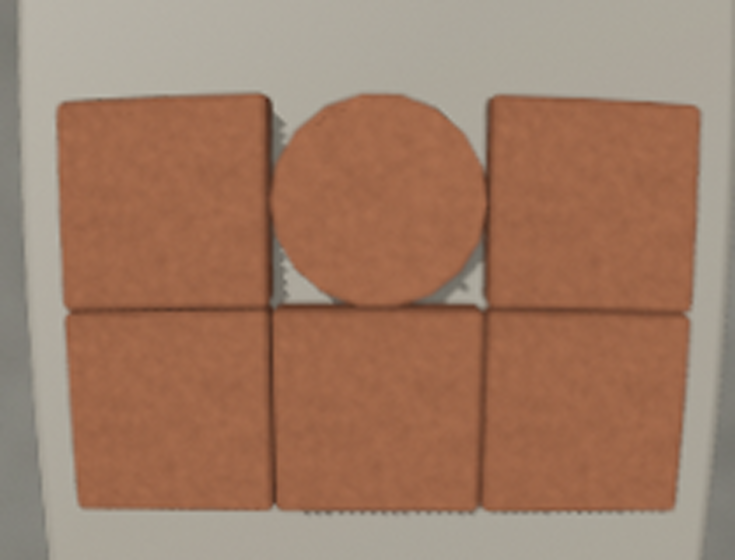

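Run:
```python
from h import *
for n,p in(("top0.npy","pics/top0.png"),("w2.npy","pics/w2.png")):
    W=np.load(n); im=cv2.imread(p); hsv=cv2.cvtColor(im,cv2.COLOR_BGR2HSV).astype(int)
    P=W.reshape(-1,3); C=np.array([.513,-.1856]); q=P[:,:2]-C; o=np.array([.7552,.6555]); l=np.array([-o[1],o[0]])
    a=q@o; b=q@l; z=P[:,2]
    bench=((a<-125)|(0>1))*0+((np.abs(b)>.11)&(np.abs(b)<.16)&(a>-.09)&(a<.13)&(np.abs(z)<.008))
    bench=bench.astype(bool)&np.isfinite(z)
    A=np.c_[a,b,np.ones_like(a)]; c=np.linalg.lstsq(A[bench],z[bench],rcond=None)[0]
    zz=z-A@c
    stn=(a>.04)&(a<.12)&(np.abs(b)<.07); rd=np.hypot(a,b)<.018; sq=(a>-.07)&(a<-.03)&(np.abs(b)<.07)
    print(n,c.round(4),bench.sum(),zz[bench].std(),[ (np.nanmedian(zz[m]).round(5),m.sum()) for m in(stn,rd,sq)])
S=[]
for i in range(6):
    read_camera("top"); s=state(); S.append(np.r_[s["tool_pos"],s["force"]])
print(np.round(S,4)); go(.513,-.1856,.034,np.radians(40.95))
```

```text
top0.npy [-0.0005 -0.0001 -0.0007] 5244 0.0016601268908503473 [(np.float64(0.01077), np.int64(2677)), (np.float64(0.02487), np.int64(261)), (np.float64(0.0247), np.int64(1446))]
w2.npy [-0.0005 -0.0003 -0.0025] 18898 0.000722462711574085 [(np.float64(0.01076), np.int64(11565)), (np.float64(0.02481), np.int64(1586)), (np.float64(0.19507), np.int64(45352))]
[[ 0.4664 -0.2267  0.1218 -0.0858  0.159  -0.2291]
 [ 0.4664 -0.2271  0.122  -0.02    0.3166  0.0464]
 [ 0.4664 -0.2272  0.1222 -0.602   0.9278  0.0846]
 [ 0.4664 -0.2271  0.1221  0.2204  0.0369 -0.0119]
 [ 0.4664 -0.227   0.122  -0.2589 -0.2175  0.3176]
 [ 0.4664 -0.2268  0.1218  0.4231  0.0074  0.0201]]
shift units [ 1.0375 -0.0151  1.4633] twist units [ 0.017  0.    -0.011] after-twist shift [ 1.0374 -0.0096  1.4634]
pos [ 0.46637 -0.22683  0.1218 ] t 1.9 F [0.42 0.01 0.02]
```

```bash
python3 -m inch '{"translation":[[0.5,-0.005,0],[0.537,-0.005,0.2],[0,0,0.4],[0,0,0.4],[0,0,0.3],[0,0,0.16],[0,0,0.08],[0,0,0],[0,0,0],[0,0,0]],"twist":[[0,0,0],[0,0,0],[0,0,0],[0,0,0],[0,0,0],[0,0,0],[0,0,0],[0,0,0],[0,0,0],[0,0,0]]}'
python3 - <<'E'
from h import *
S=[]
for i in range(4):
    read_camera("top"); s=state(); S.append(np.r_[s["tool_pos"],s["force"]])
print(np.round(S,5)); go(.513,-.1856,.0262,np.radians(40.95))
E
```

```text
time_s: 3.15
tool_pos: [0.5136, -0.185, 0.0293]
orientation: [2.941, 1.098, 0.001]
force: [0.1, -0.4, 0.2]
finger_gap: -0.001
finger_force: 0.0
[[ 0.51349 -0.18497  0.02915  0.25619 -0.5707   0.46827]
 [ 0.51343 -0.18496  0.02904 -0.81434  0.55116 -0.17701]
 [ 0.51337 -0.18494  0.02894  0.34292 -0.52401  0.39374]
 [ 0.51333 -0.18492  0.02887 -0.64603 -0.43486 -0.07082]]
shift units [-0.0115  0.0048  0.0445] twist units [ 0.012  0.002 -0.001] after-twist shift [-0.0115  0.0049  0.0445]
pos [ 0.51333 -0.18492  0.02887] t 3.35 F [-0.65 -0.43 -0.07]
```

```bash
python3 -m inch '{"translation":[[-0.01,0.005,0.015],[0,0,0.015],[0,0,0.012],[0,0,0],[0,0,0],[0,0,0],[0,0,0],[0,0,0],[0,0,0],[0,0,0]],"twist":[[0,0,0],[0,0,0],[0,0,0],[0,0,0],[0,0,0],[0,0,0],[0,0,0],[0,0,0],[0,0,0],[0,0,0]]}'
python3 -c "
from h import *
go(.513,-.1856,.0248,np.radians(40.95))"
```

```text
time_s: 4.6
tool_pos: [0.513, -0.1855, 0.0262]
orientation: [2.942, 1.098, 0.0]
force: [-0.4, 0.7, 1.2]
finger_gap: 0.006
finger_force: 0.0
shift units [-0.0008  0.001   0.0229] twist units [ 0.01   0.003 -0.001] after-twist shift [-0.0008  0.001   0.0229]
pos [ 0.513   -0.18552  0.02617] t 4.6 F [-0.36  0.7   1.23]
```

```bash
Z='[0,0,0]'; python3 -m inch '{"translation":[[0,0,0.005],[0,0,0.005],[0,0,0],[0,0,0],[0,0,0],[0,0,0],[0,0,0],[0,0,0],[0,0,0],[0,0,0]],"twist":[[0,0,0],[0,0,0],[0,0,0],[0,0,0],[0,0,0],[0,0,0],[0,0,0],[0,0,0],[0,0,0],[0,0,0]]}'
python3 -m inch '{"translation":[[0,0,0.0025],[0,0,0.0025],[0,0,0],[0,0,0],[0,0,0],[0,0,0],[0,0,0],[0,0,0],[0,0,0],[0,0,0]],"twist":[[0,0,0],[0,0,0],[0,0,0],[0,0,0],[0,0,0],[0,0,0],[0,0,0],[0,0,0],[0,0,0],[0,0,0]]}'
python3 -c "
from h import *
go(.513,-.1856,.0248)"
```

```text
time_s: 5.85
tool_pos: [0.513, -0.1855, 0.0256]
orientation: [2.942, 1.098, 0.0]
force: [-0.6, -0.7, -0.2]
finger_gap: 0.004
finger_force: 0.0
time_s: 7.1
tool_pos: [0.513, -0.1855, 0.0253]
orientation: [2.942, 1.098, 0.0]
force: [0.1, -0.2, -0.4]
finger_gap: 0.004
finger_force: 0.0
shift units [-0.0007  0.0013  0.0076]
pos [ 0.51298 -0.18551  0.02526] t 7.1 F [ 0.06 -0.23 -0.43]
```

```bash
python3 -m inch '{"translation":[[0,0,0.0025],[0,0,0],[0,0,0],[0,0,0],[0,0,0],[0,0,0],[0,0,0],[0,0,0],[0,0,0],[0,0,0]],"twist":[[0,0,0],[0,0,0],[0,0,0],[0,0,0],[0,0,0],[0,0,0],[0,0,0],[0,0,0],[0,0,0],[0,0,0]]}'
python3 -c "
from h import *
go(.513,-.1856,.0248)"
```

```text
time_s: 8.35
tool_pos: [0.513, -0.1855, 0.0251]
orientation: [2.942, 1.098, 0.0]
force: [0.5, -0.4, -0.2]
finger_gap: -0.0
finger_force: 0.0
shift units [-0.0006  0.0011  0.0056]
pos [ 0.51298 -0.18552  0.02514] t 8.35 F [ 0.51 -0.37 -0.21]
```

```bash
python3 -m inch '{"translation":[[0,0,0.0025],[0,0,0],[0,0,0],[0,0,0],[0,0,0],[0,0,0],[0,0,0],[0,0,0],[0,0,0],[0,0,0]],"twist":[[0,0,0],[0,0,0],[0,0,0],[0,0,0],[0,0,0],[0,0,0],[0,0,0],[0,0,0],[0,0,0],[0,0,0]]}'
python3 -c "
from h import *
go(.513,-.1856,.0248)"
```

```text
time_s: 9.6
tool_pos: [0.513, -0.1855, 0.025]
orientation: [2.942, 1.098, 0.0]
force: [0.1, 1.0, 0.2]
finger_gap: 0.003
finger_force: 0.0
shift units [-0.001   0.0017  0.0026]
pos [ 0.51298 -0.18549  0.02495] t 9.6 F [0.05 1.02 0.25]
```

```bash
python3 -m inch '{"translation":[[0,0,0.0025],[0,0,0],[0,0,0],[0,0,0],[0,0,0],[0,0,0],[0,0,0],[0,0,0],[0,0,0],[0,0,0]],"twist":[[0,0,0],[0,0,0],[0,0,0],[0,0,0],[0,0,0],[0,0,0],[0,0,0],[0,0,0],[0,0,0],[0,0,0]]}'
python3 -c "
from h import *
go(.513,-.1856,.0248)"
```

```text
time_s: 10.85
tool_pos: [0.513, -0.1855, 0.0249]
orientation: [2.942, 1.098, 0.0]
force: [-0.1, -0.2, 1.1]
finger_gap: -0.0
finger_force: 0.8
shift units [-0.0011  0.0007  0.0013]
pos [ 0.51302 -0.18553  0.02488] t 10.85 F [-0.12 -0.18  1.11]
```

```bash
python3 -m inch '{"translation":[[0,0,0.0018],[0,0,0],[0,0,0],[0,0,0],[0,0,0],[0,0,0],[0,0,0],[0,0,0],[0,0,0],[0,0,0]],"twist":[[0,0,0],[0,0,0],[0,0,0],[0,0,0],[0,0,0],[0,0,0],[0,0,0],[0,0,0],[0,0,0],[0,0,0]]}'
python3 -c "
from h import *
s=state();a=s['force'][2];read_camera('side');b=state()['force'][2];read_camera('side');print(a,b,state()['force'],state()['tool_pos'],state()['finger_force'])"
```

```text
time_s: 12.1
tool_pos: [0.5131, -0.1855, 0.0249]
orientation: [2.942, 1.098, 0.0]
force: [-1.6, 0.3, 5.7]
finger_gap: 0.001
finger_force: 2.5
5.705530090809859 4.725637990787168 [-1.60159856  1.32717373  5.57288352] [ 0.51306732 -0.18553953  0.02482897] 2.5435086410107033
```

```bash
python3 -c "
from h import *
M=R.from_rotvec(state()['orientation']).as_matrix(); a=np.radians(40.95); print((M.T@[np.cos(a),np.sin(a),0]).round(5))"
python3 -m inch '{"translation":[[0.01,0,0],[0.02,0,0],[0.02,0,0],[0.02,0,0],[0.02,0,0],[0.02,0,0],[0.02,0,0],[0.02,0,0],[0.01,0,0],[0,0,0]],"twist":[[0,0,0],[0,0,0],[0,0,0],[0,0,0],[0,0,0],[0,0,0],[0,0,0],[0,0,0],[0,0,0],[0,0,0]]}'
python3 -c "
from h import *
for i in range(3): s=state();print(np.round(s['force'],2),np.round(s['tool_pos'],5),s['finger_force']);read_camera('side')
"
```

```text
[ 1.0e+00 -1.5e-04 -3.2e-04]
time_s: 13.45
tool_pos: [0.5205, -0.1792, 0.0248]
orientation: [2.941, 1.098, 0.001]
force: [-0.5, -0.7, 4.0]
finger_gap: 0.004
finger_force: 2.5
[-0.48 -0.7   4.04] [ 0.52048 -0.17922  0.02484] 2.5144764168032907
[-0.8 -1.4  4.8] [ 0.52046 -0.17924  0.02483] 2.503554748248149
[-1.04 -1.23  4.96] [ 0.52046 -0.17924  0.02486] 2.4984645685266926
```

```bash
python3 -m inch '{"translation":[[0.02,0,0],[0.04,0,0],[0.04,0,0],[0.04,0,0],[0.04,0,0],[0.04,0,0],[0.04,0,0],[0.04,0,0],[0.02,0,0],[0,0,0]],"twist":[[0,0,0],[0,0,0],[0,0,0],[0,0,0],[0,0,0],[0,0,0],[0,0,0],[0,0,0],[0,0,0],[0,0,0]]}'
python3 - <<'E'
from h import *
im,d,W=cloud('wrist')
for i in range(3): s=state();print(np.round(s['force'],2),np.round(s['tool_pos'],5),s['finger_force']);read_camera('side')
cv2.imwrite('pics/w3.png',im)
E
```

```text
time_s: 14.85
tool_pos: [0.535, -0.1666, 0.0248]
orientation: [2.941, 1.098, 0.001]
force: [-1.6, -0.6, 5.1]
finger_gap: -0.002
finger_force: 2.5
[-0.42 -0.7   4.54] [ 0.53503 -0.16657  0.02485] 2.47973944991827
[-0.05 -0.85  4.35] [ 0.53502 -0.16658  0.02487] 2.4789392575621605
[-0.46 -0.45  4.93] [ 0.535   -0.16656  0.02481] 2.479761466383934
```

View pics/w3.png

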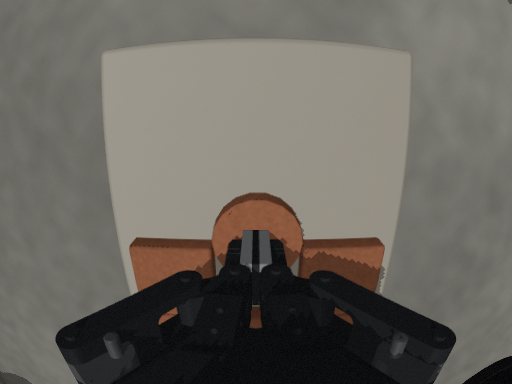

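The disc (top edge near (257,195)) is coming out between the two squares, whose front edges at row 239 are still in line. The force holds at about 5 N.

```bash
python3 -m inch '{"translation":[[0.03,0,0],[0.06,0,0],[0.06,0,0],[0.06,0,0],[0.06,0,0],[0.06,0,0],[0.06,0,0],[0.06,0,0],[0.03,0,0],[0,0,0]],"twist":[[0,0,0],[0,0,0],[0,0,0],[0,0,0],[0,0,0],[0,0,0],[0,0,0],[0,0,0],[0,0,0],[0,0,0]]}'
python3 - <<'E'
from h import *
for i in range(3): s=state();print(np.round(s['force'],2),np.round(s['tool_pos'],5),s['finger_force']);read_camera('side')
a=np.radians(40.95); go(.513+.088*np.cos(a),-.1856+.088*np.sin(a),.0248)
E
```

```text
time_s: 16.3
tool_pos: [0.5567, -0.1477, 0.0248]
orientation: [2.942, 1.098, 0.001]
force: [-0.6, -1.3, 5.3]
finger_gap: 0.001
finger_force: 2.7
[-0.64 -1.3   5.35] [ 0.55668 -0.14771  0.02482] 2.6939873542664827
[-0.99 -0.64  5.34] [ 0.5567  -0.14773  0.02486] 2.659605928252328
[-0.49 -0.29  5.96] [ 0.55671 -0.14772  0.02485] 2.6433301717042923
shift units [ 0.5026 -0.0007  0.0007]
pos [ 0.55671 -0.14772  0.02484] t 16.45 F [-0.83 -0.44  5.21]
```

```bash
python3 -m inch '{"translation":[[0.03,0,0],[0.06,0,0],[0.06,0,0],[0.06,0,0],[0.06,0,0],[0.06,0,0],[0.06,0,0],[0.06,0,0],[0.04,0,0],[0.01,0,0]],"twist":[[0,0,0],[0,0,0],[0,0,0],[0,0,0],[0,0,0],[0,0,0],[0,0,0],[0,0,0],[0,0,0],[0,0,0]]}'
python3 - <<'E'
from h import *
for i in range(3): s=state();print(np.round(s['force'],2),np.round(s['tool_pos'],5),s['finger_force']);read_camera('side')
E
```

```text
time_s: 17.7
tool_pos: [0.5792, -0.1282, 0.0249]
orientation: [2.942, 1.098, -0.0]
force: [-2.2, -1.8, 6.4]
finger_gap: -0.0
finger_force: 3.0
[-2.18 -1.77  6.42] [ 0.57923 -0.12818  0.02485] 3.037917986512184
[-1.9  -0.48  5.72] [ 0.57923 -0.12815  0.02481] 2.9245174303650856
[-1.93 -0.58  5.99] [ 0.57924 -0.12814  0.02483] 2.8738929703831673
```

```bash
python3 -m inch '{"translation":[[0,0,-0.1],[0,0,-0.4],[0,0,-0.6],[-0.3,0,-0.5],[-0.5,0,0],[-0.2,0,0],[0,0,0],[0,0,0],[0,0,0],[0,0,0]],"twist":[[0,0,0],[0,0,0],[0,0,0],[0,0,0],[0,0,0],[0,0,0],[0,0,0],[0,0,0],[0,0,0],[0,0,0]]}'
python3 - <<'E'
from h import *
im,d,W=cloud('wrist'); cv2.imwrite('pics/w4.png',im); np.save('w4.npy',W)
im2,d2,V=cloud('top'); s=state()
def f(im,W,C):
    hsv=cv2.cvtColor(im,cv2.COLOR_BGR2HSV).astype(int); z=W[...,2]
    t=((hsv[...,0]<14)&(hsv[...,1]>140)&(z>.015)&(z<.04)).astype(np.uint8)
    n,L,st,c=cv2.connectedComponentsWithStats(t)
    for i in range(1,n):
        if st[i,4]>150:
            m=L==i; p=W[m][:,:2].astype(np.float32); print(st[i],cv2.minEnclosingCircle(p),cv2.minAreaRect(p),np.median(z[m]))
f(im,W,0); print('top'); f(im2,V,0)
print(s["tool_pos"],s["force"],s["time_s"])
E
```

```text
time_s: 19.1
tool_pos: [0.534, -0.1669, 0.1205]
orientation: [2.942, 1.099, -0.0]
force: [0.1, -0.0, -0.4]
finger_gap: 0.0
finger_force: 0.0
[ 172  191   57   88 2225] ((0.46928268671035767, -0.1572839617729187), 0.04616495966911316) ((0.4672739505767822, -0.1591918170452118), (0.08656009286642075, 0.04882106930017471), 40.37548828125) 0.022124563349970622
[ 284  191   58   88 3193] ((0.5345987677574158, -0.2320593297481537), 0.04592666029930115) ((0.5325747132301331, -0.2339577078819275), (0.08610013127326965, 0.04935450851917267), 40.83840560913086) 0.02223255854506198
top
[309 139  18  24 277] ((0.5791798830032349, -0.1266002207994461), 0.02411683276295662) ((0.5817447304725647, -0.11952671408653259), (0.027089694514870644, 0.04758834466338158), 69.89419555664062) 0.02393867925132541
[354 162  47  25 548] ((0.5257691144943237, -0.23664721846580505), 0.048047926276922226) ((0.5362750887870789, -0.24080491065979004), (0.09589431434869766, 0.03533248230814934), 68.40892791748047) 0.02406452205612359
[ 0.53392151 -0.16708765  0.12059892] [ 0.47214128 -0.05806868  0.35907757] 19.2
```

View pics/w4.png

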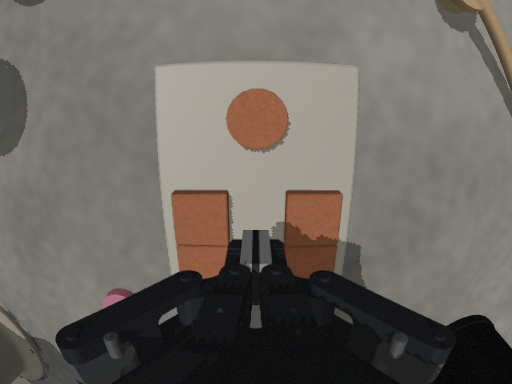

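The disc lies free at (257,119). The front edges of the left and right squares are level at row 191, and the gap between them has kept its width.

Run:
```python
from h import *
W=np.load('w4.npy'); im=cv2.imread('pics/w4.png'); hsv=cv2.cvtColor(im,cv2.COLOR_BGR2HSV)
print(hsv[119,257],W[119,257],hsv[215,200])
t=(hsv[...,1]>110)&((hsv[...,0]<20)|(hsv[...,0]>170)); m=np.zeros_like(t); m[80:160,215:300]=1; m&=t
p=W[m]; print(m.sum(), 'centroid',np.nanmean(p,0), cv2.minEnclosingCircle(p[:,:2].astype(np.float32)))
c=np.nanmean(p,0)[:2]; a=np.radians(40.95);o=np.array([np.cos(a),np.sin(a)])
q=np.zeros_like(t); q[180:245,160:350]=1; q&=t&(W[...,2]>.017); f=W[q][:,:2]@o
print('along: disc',c@o,'block front',np.nanpercentile(f,99),'gap',c@o-.025-np.nanpercentile(f,99))
go(c[0],c[1],.05,a)
```

```text
[ 10 140 149] [ 0.57921921 -0.12801756  0.02203772] [ 10 141 148]
2879 centroid [ 0.57942855 -0.12761081  0.02224881] ((0.5799547433853149, -0.1284792423248291), 0.02537550963461399)
along: disc 0.3539956948684251 block front 0.2914662747995622 gap 0.03752942006886284
shift units [ 1.0046 -0.0012  1.1762] twist units [0.008 0.003 0.001] after-twist shift [1.0041e+00 2.0000e-04 1.1766e+00]
pos [ 0.53392 -0.16709  0.1206 ] t 19.2 F [ 0.47 -0.06  0.36]
```

```bash
python3 -m inch '{"translation":[[0.4,0,0],[0.5,0,0],[0.105,0,0.1],[0,0,0.3],[0,0,0.4],[0,0,0.4],[0,0,0.3],[0,0,0.18],[0,0,0.04],[0,0,0]],"twist":[[0,0,0],[0,0,0],[0,0,0],[0,0,0],[0,0,0],[0,0,0],[0,0,0],[0,0,0],[0,0,0],[0,0,0]]}' 1
python3 -c "
from h import *
for i in range(3): read_camera('side')
go(.5794,-.1279,.0125)"
```

```text
time_s: 20.45
tool_pos: [0.5797, -0.1281, 0.018]
orientation: [2.941, 1.098, 0.001]
force: [-0.3, -0.8, 0.4]
finger_gap: 0.998
finger_force: 0.0
shift units [-0.0046 -0.0077  0.0974]
pos [ 0.5799  -0.12806  0.01835] t 20.6 F [-0.05 -0.21 -0.1 ]
```

```bash
python3 -m inch '{"translation":[[-0.005,0,0.04],[0,0,0.04],[0,0,0.015],[0,0,0],[0,0,0],[0,0,0],[0,0,0],[0,0,0],[0,0,0],[0,0,0]],"twist":[[0,0,0],[0,0,0],[0,0,0],[0,0,0],[0,0,0],[0,0,0],[0,0,0],[0,0,0],[0,0,0],[0,0,0]]}'
python3 -m inch '{"translation":[[0,0,0],[0,0,0],[0,0,0],[0,0,0],[0,0,0],[0,0,0],[0,0,0],[0,0,0],[0,0,0],[0,0,0]],"twist":[[0,0,0],[0,0,0],[0,0,0],[0,0,0],[0,0,0],[0,0,0],[0,0,0],[0,0,0],[0,0,0],[0,0,0]]}' 0
```

```text
time_s: 21.85
tool_pos: [0.5792, -0.1281, 0.0118]
orientation: [2.942, 1.098, 0.0]
force: [0.5, -0.0, 0.7]
finger_gap: 0.997
finger_force: 0.0
time_s: 23.1
tool_pos: [0.5795, -0.1282, 0.0123]
orientation: [2.941, 1.098, 0.001]
force: [0.4, -1.0, 5.7]
finger_gap: 0.559
finger_force: 62.1
```

```bash
python3 -m inch '{"translation":[[0,0,-0.1],[0,0,-0.2],[0,0,-0.4],[0,0,-0.5],[0,0,-0.4],[0,0,0],[0,0,0],[0,0,0],[0,0,0],[0,0,0]],"twist":[[0,0,0],[0,0,0],[0,0,0],[0,0,0],[0,0,0],[0,0,0],[0,0,0],[0,0,0],[0,0,0],[0,0,0]]}'
python3 - <<'E'
from h import *
im,d,W=cloud('wrist'); cv2.imwrite('pics/w5.png',im); np.save('w5.npy',W)
go(.5804,.1948,.11)
E
```

```text
time_s: 24.35
tool_pos: [0.579, -0.128, 0.1073]
orientation: [2.942, 1.098, -0.001]
force: [-0.2, -0.4, -0.6]
finger_gap: 0.559
finger_force: 61.7
shift units [ 3.5426 -4.049  -0.0489]
pos [ 0.57902 -0.128    0.10747] t 24.4 F [ 0.04 -0.19 -1.15]
```

View pics/w5.png

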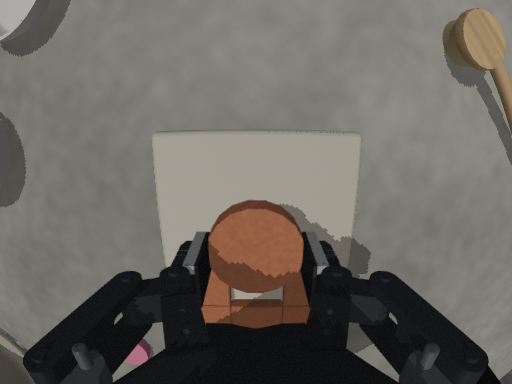

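The disc is held at (255,245) and looks level between the pads, and the stone is clear beneath it.

```bash
python3 -m inch '{"translation":[[0.2,-0.3,0],[0.364,-0.579,0],[0.364,-0.579,0],[0.364,-0.579,0],[0.364,-0.579,0],[0.364,-0.579,0],[0.364,-0.579,0],[0.164,-0.28,0],[0,0,0],[0,0,0]],"twist":[[0,0,0],[0,0,0],[0,0,0],[0,0,0],[0,0,0],[0,0,0],[0,0,0],[0,0,0],[0,0,0],[0,0,0]]}'
python3 - <<'E'
from h import *
W=np.load('w5.npy'); p=W[215:275,235:285].reshape(-1,3); p=p[np.isfinite(p).all(1)]
c=np.linalg.lstsq(np.c_[p[:,:2]-p[:,:2].mean(0),np.ones(len(p))],p[:,2],rcond=None)[0]; print('disc plane slopes',c.round(4),p.mean(0))
for i in range(4): read_camera('side')
im,d,W=cloud('wrist'); cv2.imwrite('pics/w6.png',im)
z=W[...,2]; m=(z>.027)&(z<.045)&(np.hypot(W[...,0]-.58,W[...,1]-.195)<.075)
q=np.c_[W[m][:,0],W[m][:,1]]; 
A=np.c_[2*q,np.ones(len(q))]; s=np.linalg.lstsq(A,(q**2).sum(1),rcond=None)[0]; print('rim fit',s[:2],np.sqrt(s[2]+s[0]**2+s[1]**2),len(q),cv2.minEnclosingCircle(q.astype(np.float32)))
fl=np.hypot(W[...,0]-.58,W[...,1]-.195)<.02; print('floor z',np.nanmedian(z[fl]))
go(.5804,.1948,.11)
E
```

```text
time_s: 25.65
tool_pos: [0.5353, 0.1551, 0.1073]
orientation: [2.942, 1.097, -0.0]
force: [-0.0, -0.2, -0.1]
finger_gap: 0.558
finger_force: 61.8
disc plane slopes [ 0.0015 -0.0009  0.1173] [ 0.58384892 -0.12488186  0.11729842]
rim fit [0.5805657  0.19586022] 0.054287820210292055 3998 ((0.5804236531257629, 0.1957234889268875), 0.05782157555222511)
floor z 0.003494470981987144
shift units [ 0.9997 -0.0092 -0.0448]
pos [0.5354  0.15513 0.10734] t 25.9 F [-0.57  0.13 -0.48]
```

View pics/w6.png

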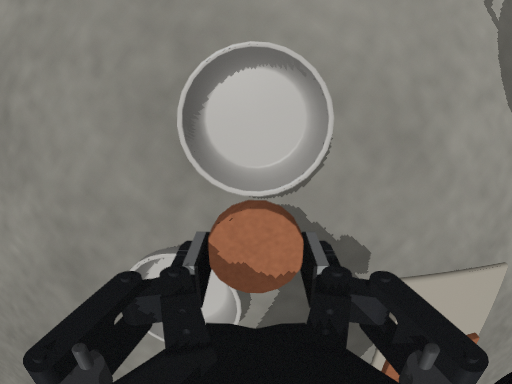

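The far bowl, centred near (256,118), is empty. The disc is held level at (256,246).

```bash
python3 -m inch '{"translation":[[0.3,-0.005,0],[0.5,-0.012,0],[0.21,-0.005,0],[0,0,0],[0,0,0.2],[0,0,0.3],[0,0,0.3],[0,0,0.2],[0,0,0],[0,0,0]],"twist":[[0,0,0],[0,0,0],[0,0,0],[0,0,0],[0,0,0],[0,0,0],[0,0,0],[0,0,0],[0,0,0],[0,0,0]]}'
python3 -c "
from h import *
for i in range(3): read_camera('side')
go(.5804,.1957,.009)"
```

```text
time_s: 27.15
tool_pos: [0.5805, 0.1967, 0.0479]
orientation: [2.942, 1.098, 0.002]
force: [-0.4, -0.5, -0.7]
finger_gap: 0.556
finger_force: 61.8
shift units [-0.0143  0.008   0.6539]
pos [0.58065 0.19666 0.04823] t 27.3 F [ 0.01 -0.34 -0.67]
```

```bash
python3 -m inch '{"translation":[[-0.014,0.008,0.1],[0,0,0.15],[0,0,0.15],[0,0,0.12],[0,0,0.08],[0,0,0.04],[0,0,0],[0,0,0],[0,0,0],[0,0,0]],"twist":[[0,0,0],[0,0,0],[0,0,0],[0,0,0],[0,0,0],[0,0,0],[0,0,0],[0,0,0],[0,0,0],[0,0,0]]}'
python3 -c "
from h import *
go(.5804,.1957,.009)"
```

```text
time_s: 28.55
tool_pos: [0.58, 0.1956, 0.0091]
orientation: [2.942, 1.098, 0.001]
force: [-0.0, 0.5, -1.1]
finger_gap: 0.554
finger_force: 61.8
shift units [0.0065 0.0037 0.0025]
pos [0.57996 0.19561 0.00915] t 28.55 F [-0.    0.47 -1.13]
```

```bash
python3 -m inch '{"translation":[[0,0,0],[0,0,0],[0,0,0],[0,0,0],[0,0,0],[0,0,0],[0,0,0],[0,0,0],[0,0,0],[0,0,0]],"twist":[[0,0,0],[0,0,0],[0,0,0],[0,0,0],[0,0,0],[0,0,0],[0,0,0],[0,0,0],[0,0,0],[0,0,0]]}' 0.62
```

```text
time_s: 29.8
tool_pos: [0.5798, 0.1956, 0.0089]
orientation: [2.942, 1.098, 0.0]
force: [-0.3, 0.5, 0.2]
finger_gap: 0.622
finger_force: 0.0
```

```bash
python3 -m inch '{"translation":[[0,0,-0.05],[0,0,-0.1],[0,0,-0.2],[0,0,-0.4],[0,0,-0.6],[-0.3,0,-0.6],[-0.6,0,-0.4],[-0.1,0,0],[0,0,0],[0,0,0]],"twist":[[0,0,0],[0,0,0],[0,0,0],[0,0,0],[0,0,0],[0,0,0],[0,0,0],[0,0,0],[0,0,0],[0,0,0]]}'
python3 - <<'E'
from h import *
for i in range(4): im2,_,V=cloud('top')
im,d,W=cloud('wrist'); cv2.imwrite('pics/f.png',np.hstack([cv2.resize(im,(400,300)),cv2.resize(im2,(400,300))]))
hsv=cv2.cvtColor(im,cv2.COLOR_BGR2HSV); m=(hsv[...,1]>110)&(hsv[...,0]<20)&(np.hypot(W[...,0]-.58,W[...,1]-.196)<.05)
p=W[m]; c=np.linalg.lstsq(np.c_[p[:,:2]-p[:,:2].mean(0),np.ones(len(p))],p[:,2],rcond=None)[0]; print('disc',p.mean(0),c)
h2=cv2.cvtColor(im2,cv2.COLOR_BGR2HSV); z=V[...,2]; t=(h2[...,0]<14)&(h2[...,1]>140)&(z>.005); r=np.zeros_like(t); r[95:260,265:425]=1; t&=r
print(t.sum(),cv2.minAreaRect(V[t][:,:2].astype(np.float32)), state()["force"],state()["tool_pos"])
E
```

```text
time_s: 31.05
tool_pos: [0.5344, 0.1568, 0.149]
orientation: [2.942, 1.099, -0.002]
force: [-0.9, -0.2, -0.3]
finger_gap: 0.614
finger_force: 0.0
disc [0.57952452 0.19671202 0.01747742] [-0.00082697 -0.00210681  0.01747742]
3101 ((0.4934185743331909, -0.20213551819324493), (0.09798546880483627, 0.1501598060131073), 40.89212417602539) [-0.0242524   0.59814545  0.2865627 ] [0.53446439 0.15668676 0.14939698]
```

View pics/f.png

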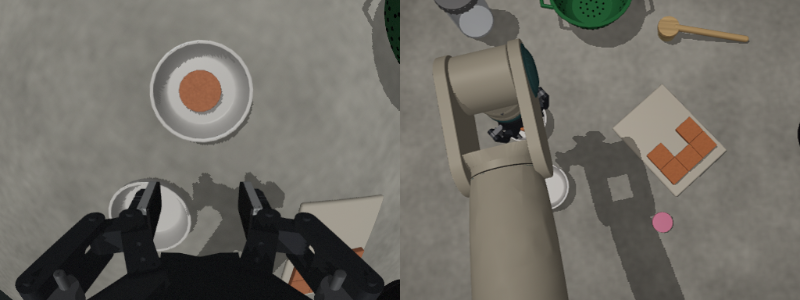

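The disc lies flat and centred in the far bowl, at (200,91) in the left half. The squares measure in the same place as at the start.

```bash
python3 -c "
from station import *
print(close_job())"
```

```text
the job is handed in; nothing more can be done
None
```

The job is handed in at about 31 s: the round saver slid out at about 4–6.5 N (the readings between moves) until it lay about 4 cm clear, and it now lies flat in the far bowl, with the block of squares measuring within about 0.1 mm of where it started.

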